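Turn the upside-down culture dish lid up on the inspection stand

ROBOT

A 7-joint arm with a two-finger parallel gripper is mounted at the origin on the work surface; the furniture and walls round the work are solid. World frame = base frame: x ahead of the robot, y to its left, z up, the work surface at z = 0. Lengths are in m, angles in rad, forces in N, time in s.
With the tool pointing down it reaches from about 0.4 to 0.925 m from the base axis. Payload 5.6 kg.
Tool frame: the origin (TCP) lies midway between the tips of the shut fingers; the grasp point (between the pads) lies 19 mm behind it; z points along the fingers, y is the line along which they close (so a half turn about z gives the same grasp; the last joint's range is limited). The gripper opens to 85 mm and grips with 20 to 120 N. Pads are 22 mm wide; open, the fingers measure 114 mm over their backs; the gripper's body (76 mm by 85 mm) begins 54 mm behind the grasp point. The pads swing forward as they close: fully open they stand 13 mm farther back than shut.
Start: joints at [1.151, 0.468, -0.012, 1.603, 0.006, 1.071, -0.056], TCP at [0.239, -0.604, 0.231] pointing down, gripper open.
Joint ranges: [-2.53, 2.53], [-0.31, 2.02], [-1.57, 1.55], [0.28, 2.44], [-1.29, 4.43], [0.15, 1.84], [-2.92, 2.92]. Speed limits (rad/s): [2.57, 2.57, 3.14, 3.14, 3.14, 3.14, 3.14].

INTERFACE

Orientations are given as a rotation vector (axis times angle).
In Python, from workcell import ctrl, snapshot, find_in, pinpoint gives the robot as it stands.
- The arm moves only by the tool send_rows, never from a script. Its argument "series" is a list of rows, each a list of 7 numbers: the turn, a rotation vector about the world's x, y, z in units of 5 degrees (1.0 is 5 degrees), then the shift along the world's x, y, z in units of 25 mm (1.0 is 25 mm), then the finger opening in mm, from 0 to 85.4. In form: [[rx, ry, rz, dx, dy, dz, fingers], ...]. A call has 1 to 8 rows; each row shifts and turns the commanded pose from where the row before left it; what a row does not reach is not made up. A row lasts 1/12 s, in which the tool goes at most 41.7 mm and 7.16 degrees, less where a joint would pass 70% of its speed; a pose out of reach is approached as far as the arm can. A call is refused whole if a number of a shift passes 1 or a number of a turn 1, either way. A call with a gripper value outside its range is refused whole. The fingers move at their own pace and stop on an object; "grip_force" is the grip in N (left out, the last holds). Time passes only in rows, so rows that do not move let the fingers close. It gives the time, the measured TCP pose, the force, the opening and the grip force at its end, in the units of the state.
- ctrl.sense(): the state, without advancing time (a new reading comes with each control period).
- snapshot(name): name is "scene" or "side" or "wrist"; returns a dict with "pixels" (400x640x3 uint8, blue, green, red), "mtx" (3x3 intrinsics, pixels), "eye" and "rotation" of the camera in the world; the wrist camera has in their place "hand_eye" (4x4, takes a point from camera to tool coordinates, whose origin is the TCP and whose axes are the flange's). Camera axes: x right, y down, z forward; pixel columns grow to the right and rows downward; lengths in m; the calibration is good to about 2 mm. A picture is of the moment at which its call begins: read the wrist's pose just before it. There is no depth.
- ctrl.sign_off(): hands the job in; it is judged then, once.
Trained networks look in a picture, given as the dict that the camera call returned (one of the last four; its "shot" number tells which), for a name from the list of things; names that differ only in an ending like _2 or _b are one class to them, and where a whole thing is asked for, a point or a joint stands for the part that bears it (a point fixed in the world has none). Each returns a list of dicts, best first, with "conf" (0 to 1); they miss things now and then, are a little off and sometimes report something else, mostly with a low value. They report only what shows in the picture. A call takes as long as a camera call. They do not tell look-alikes from the thing itself.
- find_in(target, picture): "position" ([x, y, z] in m, in the coordinates of the camera as it stood for that picture, good to about 4 mm: the middle of the surface that is visible of it).
- pinpoint(target, picture): "position" ([x, y, z] in m, in the coordinates of the camera as it stood for that picture, good to about 4 mm: a listed point, or the origin of a listed thing).
The state is a dict: "time": time; "qpos": joint angles; "qd": joint speeds; "joint_efforts": joint torques, N m; "position": TCP position; "tcp_rot": TCP orientation; "contact_force": force on the tool from outside, world axes, zero at the start; "wrist_torque": the same for the moment, N m; "gripper_width": finger opening in m; "grip_force": force on a finger pad.
Only numpy, scipy, OpenCV 4.12 (cv2) and the standard library are available. Lean on these libraries where they do the work, as an engineer would, in place of code of your own. Each camera call takes 0.05 s, during which the arm holds its last target. There are 200 camera calls.

TASK

Two culture dishes lean in the white two-place rack on the left; one of them came upside down, with its blue, labelled lid on the underside. Take that dish, turn it over and set it gently (never letting it drop) into the empty black inspection stand on the right, so that it leans there fully seated with its lid on the upper side and is let go. Leave the other dish and the jars and the little box standing round about where they are.

Things in the scene. Friction and masses are not known exactly. Their poses are not given: they have to be found in the camera images.
- dish_1_centre (a point): Centre of the dish that starts upside down: rigid closed disc, 60 mm diameter, 16 mm thick, 40 g, in one of the rack's places, 30 deg from vertical. z: disc axis, out of the lid side (blue, white round label with a red bar; the base side is amber/yellow), at the start obliquely down. x, y mean nothing. Can be pinched through its thickness from its highest edge, tool tilted 30 deg along the disc.
- dish_2_centre (a point): Centre of the other dish, of the same make and size, standing the right way (z, out of the blue lid, points obliquely up) in the other place of the rack, 72 mm away centre to centre. To be left alone.
- rack: White fixed rack, grey foot 90 x 142 x 8 mm. Origin: on the desk, z up. Places at y = -36 and +36 mm, dish centres 80 mm up; dish tops lean to +x. Each place: two steel pins (7 mm thick, 38 mm apart, square to the disc, 10 mm past its upper face) under the rim; two ribs, gap 42 mm, back the underside to 4 mm up-slope of the centre. Above that the dish is free: it leaves up its own slope.
- stand_seat (a point): Centre of a dish seated in the empty inspection stand: one fixed place shaped just like the rack's (black ribs, aluminium foot 90 x 74 x 8 mm), 80 mm above the desk. x: up the slope (30 deg from vertical), where the dish comes in; y: level, sideways; z: out of the seated dish's upper face. Pins 28 mm down-slope at y = -19 and +19, reaching to z = +18 mm; rib faces at z = -8 mm, up to x = +4 mm.
- jar_red: Specimen jar with a red cap, 46 mm across, 68 mm high, origin at the centre of its underside. A bystander.
- jar_yellow: Specimen jar with a yellow cap, 54 mm across, 76 mm high, origin at the centre of its underside. A bystander.
- coverslips: Small blue and white box of cover glasses, 38 x 38 x 19 mm, origin at the centre of its underside. A bystander.
Things that resemble listed ones, but are neither listed nor needed, are in the scene too. What is shaped like the part that bears dish_1_centre but pink is not meant.

How it is judged:
At the end, for the whole second after the job is handed in: The dish that was upside down rests, released and still, in the inspection stand: its centre within 10 mm of the seat's, leaning as the stand does within 10 degrees, and with its blue lid on the upper side (distance between dish_1_centre and stand_seat below 0.01 m and angle between the z axis of dish_1_centre and the z axis of stand_seat, either way round below 0.18 rad and angle between dish_1_centre's own z axis and vertical below 1.3 rad and linear speed of dish_1 below 0.02 m/s and contact force between the fingers and dish_1 below 0.05 N); the robot touches nothing.
It fails at once if the upside-down dish is dropped (moves faster than 0.4 m/s out of the fingers' grip, over 10 mm away from its seat) (contact force between the fingers and dish_1 below 0.01 N and linear speed of dish_1 above 0.4 m/s and distance between dish_1_centre and stand_seat above 0.01 m).
It fails at once if the other dish is moved by more than 12 mm (distance of dish_2_centre from where it was at the start of the episode above 0.012 m).
It fails at once if a jar or the cover glass box is moved by more than 25 mm (distance of any of jar_red, jar_yellow, coverslips from where it was at the start of the episode above 0.025 m).
It also fails if it takes over 51 s, if anything falls off the work surface, if the arm or the gripper's body presses on something with over 40 N, if the wrist force passes 120 N, or if a joint passes its speed limit or range.

## Working session

There is one attempt and no reset: what is moved stays moved. The work goes in short steps, Python scripts to look and compute and a tool call to move; the robot and the scene stay as the last step left them, time stands still between calls to the robot, and variables do not carry over. Pictures are saved under pics/ and viewed, at most 13 in all, crops included, and the job is handed in when it is done.

Besides the shell and the picture viewer there is one more tool, called after "Call:" as name(argument=value, ...) on one line, values as JSON. send_rows: Moves the arm, as the interface text tells. Its arguments: {"type":"object","properties":{"series":{"type":"array","items":{"type":"array","items":{"type":"number"}}},"grip_force":{"type":"number"}},"required":["series"]}

```bash
ls; mkdir -p pics
cat > h.py <<'E'
import numpy as np, cv2
from scipy.spatial.transform import Rotation as R
from workcell import ctrl, snapshot, find_in, pinpoint
def shot(n):
    s=ctrl.sense(); p=snapshot(n)
    if n=="wrist":
        T=np.eye(4);T[:3,:3]=R.from_rotvec(s["tcp_rot"]).as_matrix();T[:3,3]=s["position"]
        E=T@np.array(p["hand_eye"])
    else:
        E=np.eye(4); r=np.array(p["rotation"]); E[:3,:3]=r if r.shape==(3,3) else R.from_rotvec(r).as_matrix();E[:3,3]=p["eye"]
    return p,E
def w(E,x): return (E@np.r_[x,1])[:3]
def rep(n,names,f=pinpoint):
    p,E=shot(n)
    for t in names:
        for d in f(t,p)[:4]: print(n,f.__name__,t,np.round(w(E,d["position"]),4),round(d["conf"],2))
    return p,E
E
python3 - <<'E'
from h import *
s=ctrl.sense();print(s)
for n in ["scene","side"]:
    p,E=rep(n,["dish_1_centre","rack","stand_seat","jar_red","jar_yellow","coverslips"])
    print(n,E.round(3).tolist(),np.array(p["mtx"]).tolist())
    for d in find_in("dish_1_centre",p): print("find dish",w(E,d["position"]).round(4),d["conf"])
    cv2.imwrite(f"pics/{n}0.png",p["pixels"])
E
```

```text
pics
{'time': 0.0, 'qpos': array([ 1.15101209,  0.46838563, -0.01159163,  1.60361116,  0.0060081 ,
        1.07138154, -0.05635101]), 'qd': array([ 0.00030042,  0.00210088, -0.00079581,  0.00021733,  0.00049378,
        0.00048042, -0.00045946]), 'joint_efforts': array([ 2.60894567e-04, -5.32389629e+01,  2.14612309e-02, -2.51301008e+01,
        1.13627978e-02,  7.76359637e-03,  4.80413277e-06]), 'position': array([ 0.23888369, -0.60392557,  0.23033799]), 'tcp_rot': array([-3.08438257e+00, -5.87853162e-01,  7.21321636e-04]), 'contact_force': array([-0.22914237, -0.08123956, -0.79047931]), 'wrist_torque': array([ 0.05473433, -0.03488258,  0.01269565]), 'grip_force': 0.0, 'gripper_width': 0.08520940390921238}
scene call dish_1_centre [0.5928 0.3122 0.0097] 0.61
scene call dish_1_centre [0.4774 0.2661 0.0773] 0.57
scene call rack [ 0.4441  0.2697 -0.0051] 0.59
scene call stand_seat [ 0.4045 -0.2258  0.0783] 0.9
scene call jar_red [ 0.5861 -0.261  -0.0035] 0.63
scene call jar_yellow [ 7.171e-01  3.047e-01 -7.000e-04] 0.77
scene call coverslips [ 0.3333 -0.257  -0.0043] 0.59
scene [[-0.515
[... 182 characters left out ...]
 194.42925675018262], [0.0, 0.0, 1.0]]
find dish [0.4668 0.2679 0.09  ] 0.72
find dish [0.5808 0.3157 0.0149] 0.56
side call dish_1_centre [0.5913 0.3096 0.0085] 0.97
side call dish_1_centre [0.4736 0.2699 0.0821] 0.65
side call stand_seat [ 0.3997 -0.2284  0.0773] 0.86
side call jar_red [ 5.810e-01 -2.673e-01  5.000e-04] 0.59
side call coverslips [ 3.373e-01 -2.590e-01  2.000e-04] 0.63
side [[-0.867, -0.292, 0.403, 0.107], [-0.498, 0.518, -0.696, 0.752], [-0.005, -0.804, -0.595, 0.707], [0.0, 0.0, 0.0, 1.0]] [[365.27415983713604, 0.0, 317.5358676314273], [0.0, 365.27415983713604, 198.77762786372665], [0.0, 0.0, 1.0]]
find dish [0.4701 0.2748 0.0914] 0.93
find dish [0.5894 0.3129 0.017 ] 0.7
```

View pics/scene0.png

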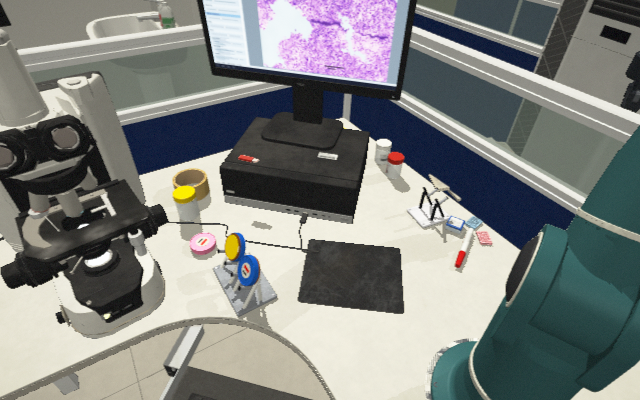

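View pics/side0.png

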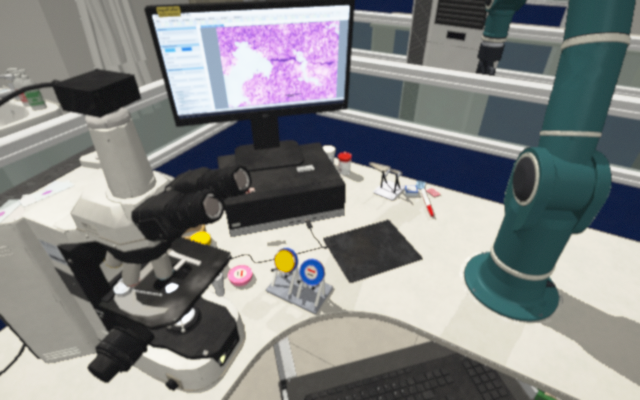

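Run:
```python
from h import *
rays={}
crops=[]
for n,cs in [("scene",[(242,258),(445,205)]),("side",[(299,270),(390,182)])]:
    p,E=shot(n); im=p["pixels"]; hsv=cv2.cvtColor(im,cv2.COLOR_BGR2HSV)
    K=np.array(p["mtx"])
    for c in cs: crops.append(cv2.resize(im[c[1]-37:c[1]+38,c[0]-50:c[0]+50],(400,300),interpolation=cv2.INTER_CUBIC))
    cx,cy=cs[0]
    for nm,lo,hi in [("y",(20,120,100),(32,255,255)),("b",(100,120,60),(125,255,255))]:
        m=cv2.inRange(hsv,lo,hi); k=np.zeros_like(m);k[cy-35:cy+35,cx-35:cx+35]=255;m&=k
        nn,l,st,ce=cv2.connectedComponentsWithStats(m); i=1+st[1:,4].argmax()
        mm=(l==i).astype(np.uint8); cnt=max(cv2.findContours(mm,0,1)[0],key=cv2.contourArea); el=cv2.fitEllipse(cv2.convexHull(cnt))
        print(n,nm,st[i],ce[i].round(1),el)
        d=E[:3,:3]@np.linalg.inv(K)@np.r_[el[0],1]; rays.setdefault(nm,[]).append((E[:3,3],d/np.linalg.norm(d)))
for nm,r in rays.items():
    A=np.column_stack([r[0][1],-r[1][1]]);t=np.linalg.lstsq(A,r[1][0]-r[0][0],rcond=None)[0]
    a,b=[r[i][0]+t[i]*r[i][1] for i in (0,1)]; print(nm,((a+b)/2).round(4),np.linalg.norm(a-b))
cv2.imwrite("pics/crops.png",np.vstack([np.hstack(crops[:2]),np.hstack(crops[2:])]))
p,E=shot("wrist");print(E.round(3).tolist(),p["mtx"])
```

```text
scene y [225 234  14  26 275] [231.4 246.6] ((231.4771270751953, 246.52035522460938), (13.616643905639648, 25.1404972076416), 2.2853286266326904)
scene b [235 233  24  53 533] [246.7 264.9] ((245.02976989746094, 260.6013488769531), (22.947853088378906, 55.603912353515625), 169.4286651611328)
side y [274 250  21  23 348] [284.  260.8] ((284.100830078125, 260.81072998046875), (19.474151611328125, 22.424041748046875), 163.15469360351562)
side b [300 259  24  26 326] [311.9 271.7] ((311.5351867675781, 271.8537292480469), (23.226665496826172, 25.759428024291992), 167.07945251464844)
y [0.4731 0.275  0.0874] 0.0004272443280654282
b [0.4029 0.2742 0.1003] 0.018603494124095062
[[0.368, -0.879, -0.304, 0.318], [-0.93, -0.348, -0.12, -0.573], [-0.0, 0.327, -0.945, 0.374], [0.0, 0.0, 0.0, 1.0]] [[330.61271502   0.         311.91032864]
 [  0.         330.61271502 197.82952655]
 [  0.           0.           1.        ]]
```

View pics/crops.png

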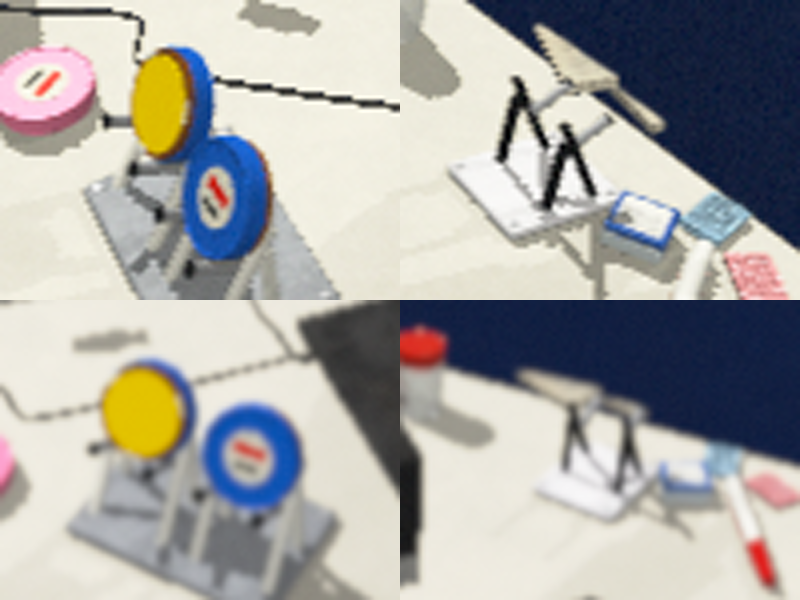

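Call:
send_rows(series=[[0,0,0,0.2,0.8,0.5,85],[0,0,0,0.2,1,0.5,85],[0,0,0,0.2,1,0.5,85],[0,0,0,0.2,1,0.5,85],[0,0,0,0.2,1,0.5,85],[0,0,0,0.2,1,0.5,85],[0,0,0,0.2,1,0.5,85],[0,0,0,0.2,0.5,0.3,85]])

```text
time: 1.62
position: [0.2772, -0.4316, 0.329]
tcp_rot: [3.06, 0.583, -0.005]
contact_force: [-4.0, -61.8, -29.2]
gripper_width: 0.0848
grip_force: 29.2
```

Run:
```python
from h import *
p,E=rep("wrist",["stand_seat","coverslips","jar_red"])
s=ctrl.sense();print(s["time"],s["position"],s["qpos"].round(2));print(E.round(3).tolist())
cv2.imwrite("pics/w1.png",p["pixels"])
```

```text
1.8167 [ 0.27769277 -0.43192288  0.32998798] [ 1.    0.14 -0.08  1.82  0.02  1.16 -0.29]
[[0.368, -0.879, -0.302, 0.356], [-0.929, -0.339, -0.145, -0.397], [0.025, 0.334, -0.942, 0.471], [0.0, 0.0, 0.0, 1.0]]
```

View pics/w1.png

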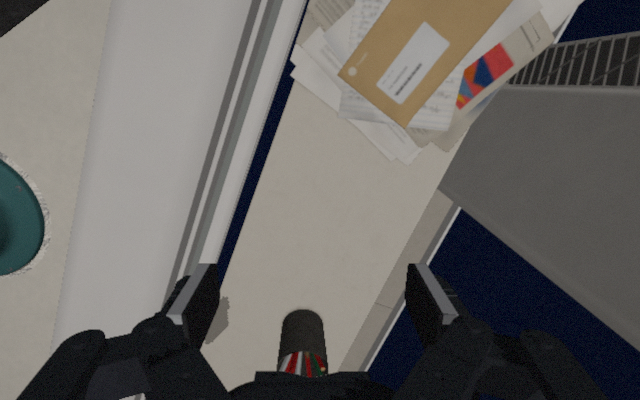

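Call:
send_rows(series=[[0,0,0,0,-1,0,85],[0,0,0,0,-1,0,85],[0,0,0,0,-1,0,85],[0,0,0,0,-0.5,0,85]])

```text
time: 2.15
position: [0.2783, -0.512, 0.3261]
tcp_rot: [3.086, 0.585, -0.001]
contact_force: [-0.2, -0.4, 0.7]
gripper_width: 0.0849
grip_force: 0.0
```

Run:
```python
from h import *
s=ctrl.sense();print(s["time"],s["position"],s["contact_force"],s["qpos"].round(2))
for n,pts in [("side",[(420,0),(420,15),(420,65),(420,85),(420,130)]),("scene",[(440,5),(440,55),(440,75),(600,125),(600,150)])]:
    p,E=shot(n);K=np.array(p["mtx"])
    for q in pts:
        d=E[:3,:3]@np.linalg.inv(K)@np.r_[q,1]
        for y in (-0.38,): print(n,q,(E[:3,3]+d*(y-E[1,3])/d[1]).round(3))
    cv2.imwrite(f"pics/{n}1.png",p["pixels"])
```

```text
2.15 [ 0.27831389 -0.51197747  0.32608701] [-0.21965326 -0.41243425  0.69427032] [ 1.05  0.27 -0.04  1.66  0.01  1.21 -0.19]
side (420, 0) [ 0.429 -0.38   0.546]
side (420, 15) [ 0.423 -0.38   0.509]
side (420, 65) [ 0.401 -0.38   0.373]
side (420, 85) [ 0.391 -0.38   0.314]
side (420, 130) [ 0.367 -0.38   0.167]
scene (440, 5) [ 0.644 -0.38   0.439]
scene (440, 55) [ 0.609 -0.38   0.327]
scene (440, 75) [ 0.594 -0.38   0.279]
scene (600, 125) [ 0.196 -0.38   0.327]
scene (600, 150) [ 0.174 -0.38   0.283]
```

View pics/scene1.png

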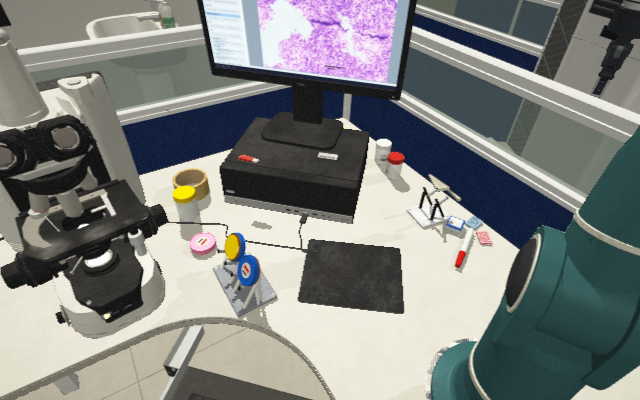

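Call:
send_rows(series=[[0,0,0,0,-0.4,1,85],[0,0,0,0,0,1,85],[0,0,0,0,0,1,85],[0,0,0,0,0,1,85],[0,0,0,0,0,1,85],[0,0,0,0,0,1,85]])

```text
time: 2.75
position: [0.2794, -0.5181, 0.4777]
tcp_rot: [-3.085, -0.59, -0.0]
contact_force: [-0.1, -0.8, -0.0]
gripper_width: 0.0849
grip_force: 0.0
```

Call:
send_rows(series=[[0,0,0,0,0,1,85],[0,0,0,0,0,1,85],[0,0,0,0,0,1,85],[0,0,0,0,0,1,85],[0,0,0,0,0,1,85],[0,0,0,0,0,1,85],[0,0,0,0,0,0,85]])

```text
time: 3.33
position: [0.2786, -0.5198, 0.6295]
tcp_rot: [3.074, 0.583, 0.006]
contact_force: [0.4, 0.0, 1.4]
gripper_width: 0.0851
grip_force: 0.0
```

Run:
```python
from h import *
s=ctrl.sense();print(s["time"],s["position"],s["contact_force"],s["qpos"].round(2))
a=[]
for n in ("wrist","side"):
    p,E=shot(n);a.append(cv2.resize(p["pixels"],(480,300)))
cv2.imwrite("pics/w2.png",np.vstack(a))
```

```text
3.3333 [ 0.27861323 -0.51978825  0.62947906] [0.44156281 0.01711604 1.35681388] [ 0.93  0.25  0.13  1.04 -0.03  1.84 -0.15]
```

View pics/w2.png

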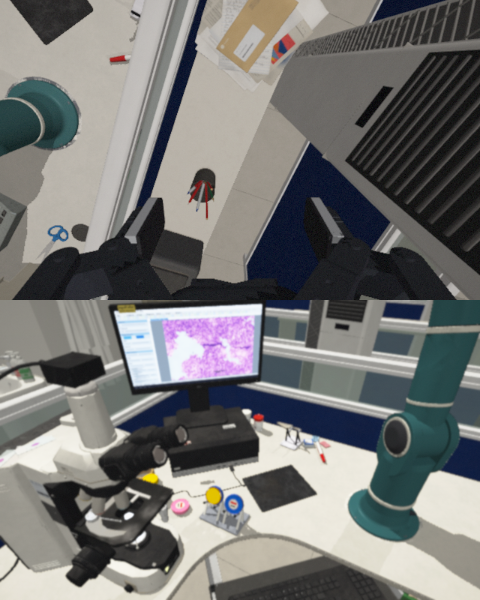

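Call:
send_rows(series=[[0,0,0,0.8,0.7,0,85],[0,0,0,1,0.8,0,85],[0,0,0,1,0.9,0,85]])

```text
time: 3.68
position: [0.3492, -0.4578, 0.6226]
tcp_rot: [-3.085, -0.586, 0.001]
contact_force: [0.5, -0.3, 0.6]
gripper_width: 0.0848
grip_force: 0.0
```

Call:
send_rows(series=[[0,0,0,1,0.9,0,85],[0,0,0,1,1,0,85],[0,0,0,1,1,0,85],[0,0,0,1,1,0,85],[0,0,0,1,1,0,85],[0,0,0,0,0,0,85]])

```text
time: 4.18
position: [0.479, -0.3288, 0.622]
tcp_rot: [-3.078, -0.609, -0.001]
contact_force: [0.2, 0.8, 0.6]
gripper_width: 0.0847
grip_force: 0.0
```

Run:
```python
from h import *
p,E=rep("wrist",["stand_seat","coverslips","jar_red"])
s=ctrl.sense();print(s["time"],s["position"],s["contact_force"],s["qpos"].round(2));print(E.round(3).tolist())
cv2.imwrite("pics/w3.png",p["pixels"])
```

```text
wrist call stand_seat [ 0.3973 -0.2267  0.0814] 0.91
wrist call coverslips [ 0.3316 -0.2556 -0.0012] 0.66
wrist call jar_red [ 0.5872 -0.2623 -0.0015] 0.84
4.3833 [ 0.4730313  -0.3369145   0.62366236] [0.11158133 0.33642238 1.30993569] [ 0.56  0.24 -0.    1.06  0.    1.84 -0.64]
[[0.381, -0.874, -0.302, 0.557], [-0.925, -0.361, -0.12, -0.297], [-0.004, 0.325, -0.946, 0.765], [0.0, 0.0, 0.0, 1.0]]
```

View pics/w3.png

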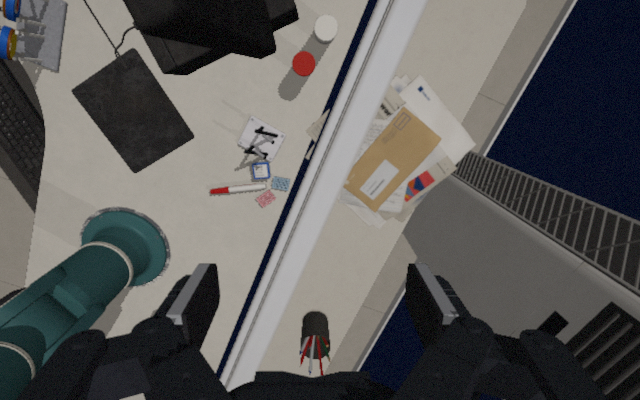

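Call:
send_rows(series=[[0,0,0,-0.1,1,-0.5,85],[0,0,0,-0.1,1,-1,85],[0,0,0,-0.1,1,-1,85],[0,0,0,-0.1,1,-1,85],[0,0,0,-0.1,1,-1,85],[0,0,0,-0.1,1,-1,85],[0,0,0,-0.1,1,-1,85]])

```text
time: 4.97
position: [0.4548, -0.1617, 0.4607]
tcp_rot: [3.084, 0.583, 0.001]
contact_force: [0.7, 0.1, -0.7]
gripper_width: 0.085
grip_force: 0.0
```

Call:
send_rows(series=[[0,0,0,0,0.3,-1,85],[0,0,0,0,0,-1,85],[0,0,0,0,0,-1,85],[0,0,0,0,0,-1,85],[0,0,0,0,0,-1,85],[0,0,0,0,0,-0.5,85],[0,0,0,0,0,0,85]])

```text
time: 5.55
position: [0.4537, -0.1549, 0.3213]
tcp_rot: [-3.087, -0.584, 0.008]
contact_force: [0.2, -0.6, -0.3]
gripper_width: 0.085
grip_force: 0.0
```

Run:
```python
from h import *
p,E=rep("wrist",["stand_seat","coverslips","jar_red"])
s=ctrl.sense();print(s["time"],s["position"],s["contact_force"],s["qpos"].round(2));print(E.round(3).tolist())
np.savez("w4.npz",E=E,K=p["mtx"]);cv2.imwrite("pics/w4full.png",p["pixels"])
K=np.array(p["mtx"]);
c=E[:3,:3].T@(np.array([0.398,-0.227,0.05])-E[:3,3]);u=(K@c/c[2])[:2].astype(int);x0=max(0,u[0]-100);y0=max(0,u[1]-75);print(u,x0,y0)
cv2.imwrite("pics/w4.png",cv2.resize(p["pixels"][y0:y0+150,x0:x0+200],(800,600),interpolation=cv2.INTER_CUBIC))
```

```text
wrist call stand_seat [ 0.399  -0.2282  0.0809] 0.95
wrist call coverslips [ 0.3341 -0.2593 -0.0014] 0.55
wrist call jar_red [ 0.5867 -0.2623 -0.    ] 0.96
5.75 [ 0.45680777 -0.15481825  0.32576738] [0.34684614 0.72865422 0.21529818] [ 0.4   0.1  -0.16  1.88  0.02  1.16 -0.96]
[[0.365, -0.878, -0.309, 0.533], [-0.931, -0.345, -0.12, -0.124], [-0.001, 0.331, -0.943, 0.463], [0.0, 0.0, 0.0, 1.0]]
[346 210] 246 135
```

View pics/w4.png

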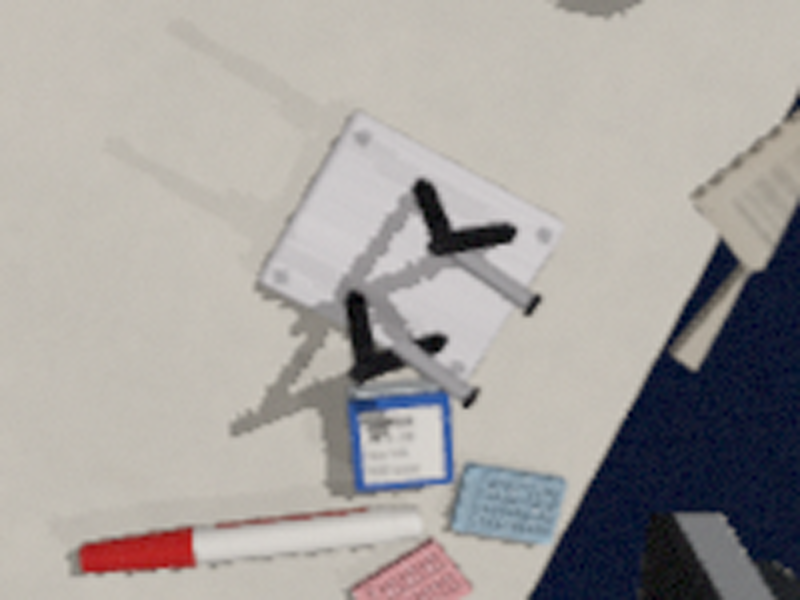

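Run:
```python
from h import *
d=np.load("w4.npz");E,K=d["E"],d["K"]
def on(q,z):
    v=E[:3,:3]@np.linalg.inv(K)@np.r_[246+q[0]/4,135+q[1]/4,1]; return E[:3,3]+v*(z-E[2,3])/v[2]
A=[on(q,.008) for q in [(357,112),(562,222),(258,285)]]
print(np.round(A,4),np.linalg.norm(A[1]-A[0]),np.linalg.norm(A[2]-A[0]))
e=A[1]-A[0];print("yaw n2 (foot)",np.degrees(np.arctan2(e[1],e[0])))
t=[on(q,.0648) for q in [(534,303),(472,397)]];print(np.round(t,4),np.linalg.norm(t[0]-t[1]))
b=t[0]-t[1];print("yaw from tips",np.degrees(np.arctan2(b[1],b[0]))-90)
ribs=[on(q,.08+.0035-.004) for q in [(438,248),(362,376)]];b=ribs[0]-ribs[1];print(np.round(ribs,4),np.degrees(np.arctan2(b[1],b[0]))-90)
for yaw in np.radians([np.degrees(np.arctan2(e[1],e[0]))]):
    h=np.array([np.cos(yaw),np.sin(yaw),0]);n=h*np.cos(np.pi/6)+np.array([0,0,.5]);u=-h*.5+np.array([0,0,np.cos(np.pi/6)])
    print("seat",(np.mean(t,0)+.028*u-.018*n).round(4))
```

```text
[[ 0.4442 -0.1934  0.008 ]
 [ 0.4338 -0.2783  0.008 ]
 [ 0.3708 -0.1847  0.008 ]] 0.08547829671787262 0.0739141348741245
yaw n2 (foot) -96.9876840059308
[[ 0.418  -0.2626  0.0648]
 [ 0.38   -0.2578  0.0648]] 0.03824954627721241
yaw from tips -97.18573749277708
[[ 0.4279 -0.2223  0.0795]
 [ 0.3796 -0.2173  0.0795]] -95.89351160536643
seat [ 0.4026 -0.2308  0.08  ]
```

Call:
send_rows(series=[[0,0,0,0,0.7,0.1,60],[0,0,0,0,1,0,60],[0,0,0,0,1,0,60],[0,0,0,0,1,0,60],[0,0,0,0,1,0,60],[0,0,0,0,1,0,60],[0,0,0,0,1,0,60],[0,0,0,0,1,0,60]])

```text
time: 6.42
position: [0.4569, 0.0396, 0.3285]
tcp_rot: [3.083, 0.587, 0.006]
contact_force: [-0.1, 0.2, 0.3]
gripper_width: 0.0599
grip_force: 0.0
```

Call:
send_rows(series=[[0,0,0,0,1,0,60],[0,0,0,0,1,0,60],[0,0,0,0,1,0,60],[0,0,0,0,1,0,60],[0,0,0,0,1,0,60],[0,0,0,0,1,0,60],[0,0,0,0,0.8,0,60],[0,0,0,0,0,0,60]])

```text
time: 7.08
position: [0.4561, 0.2131, 0.3285]
tcp_rot: [-3.084, -0.597, -0.006]
contact_force: [-0.4, 0.1, 0.2]
gripper_width: 0.0596
grip_force: 0.0
```

Run:
```python
from h import *
p,E=rep("wrist",["dish_1_centre","rack","jar_yellow"])
s=ctrl.sense();print(s["time"],s["position"],s["contact_force"],s["qpos"].round(2));print(E.round(3).tolist())
np.savez("w5.npz",E=E,K=p["mtx"])
K=np.array(p["mtx"]);
c=E[:3,:3].T@(np.array([0.46,0.235,0.07])-E[:3,3]);u=(K@c/c[2])[:2].astype(int);x0=max(0,u[0]-100);y0=max(0,u[1]-75);print(u,x0,y0)
cv2.imwrite("pics/w5.png",cv2.resize(p["pixels"][y0:y0+150,x0:x0+200],(800,600),interpolation=cv2.INTER_CUBIC))
```

```text
wrist call dish_1_centre [0.4775 0.262  0.0809] 0.8
wrist call dish_1_centre [0.5883 0.3117 0.006 ] 0.78
wrist call dish_1_centre [0.4061 0.2646 0.0782] 0.38
wrist call rack [ 4.410e-01  2.679e-01 -1.000e-04] 0.89
7.2833 [0.4569391  0.20741682 0.32745452] [-0.59660381  0.28684358  0.01974258] [-0.06  0.16 -0.49  1.82  0.09  1.18 -1.77]
[[0.373, -0.878, -0.3, 0.534], [-0.928, -0.353, -0.121, 0.245], [0.0, 0.323, -0.946, 0.471], [0.0, 0.0, 0.0, 1.0]]
[296 147] 196 72
```

View pics/w5.png

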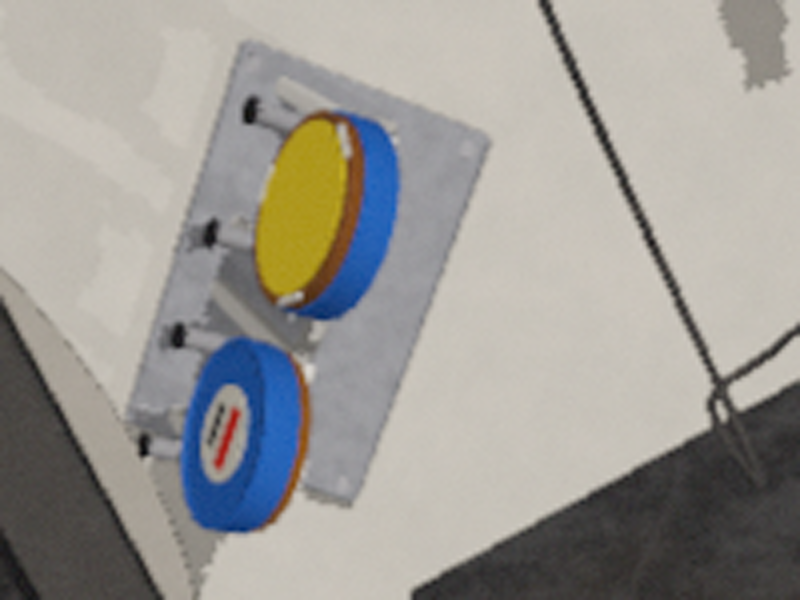

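Run:
```python
from h import *
d=np.load("w5.npz");E,K=d["E"],d["K"]
def on(q,z):
    v=E[:3,:3]@np.linalg.inv(K)@np.r_[196+q[0]/4,72+q[1]/4,1]; return E[:3,3]+v*(z-E[2,3])/v[2]
A=[on(q,.008) for q in [(243,40),(490,140),(350,503),(130,410)]]
print(np.round(A,4),np.mean(A,0),np.linalg.norm(A[1]-A[0]),np.linalg.norm(A[2]-A[1]))
e=A[1]-A[2];print("yaw long",np.degrees(np.arctan2(e[1],e[0])))
t=np.array([on(q,.0648) for q in [(248,110),(205,234),(174,336),(142,444)]]);print(np.round(t,4))
b=t[0]-t[3];print(np.degrees(np.arctan2(b[1],b[0])),np.linalg.norm(b),"exp .110")
yaw=np.arctan2(b[1],b[0])+np.pi/2
h=np.array([np.cos(yaw),np.sin(yaw),0]);n=h*np.cos(np.pi/6)+np.array([0,0,.5]);u=-h*.5+np.array([0,0,np.cos(np.pi/6)])
for i in (0,2): print("dish",(t[i:i+2].mean(0)+.028*u-.018*n).round(4))
print(np.degrees(yaw))
```

```text
[[0.51   0.3134 0.008 ]
 [0.511  0.2256 0.008 ]
 [0.3715 0.2244 0.008 ]
 [0.3752 0.3105 0.008 ]] [0.4419225  0.26848319 0.008     ] 0.08787749889334195 0.1394688044950313
yaw long 0.4793560617309824
[[0.4951 0.2973 0.0648]
 [0.456  0.2977 0.0648]
 [0.4225 0.2968 0.0648]
 [0.3853 0.2955 0.0648]]
0.9378924713395794 0.10977749022815286 exp .110
dish [0.476  0.2679 0.08  ]
dish [0.4044 0.2666 0.08  ]
90.93789247133958
```

```bash
cat >> h.py <<'E'
def frame(yaw,s):
    h=np.array([np.cos(yaw),np.sin(yaw),0]);n=h*np.cos(np.pi/6)+np.array([0,0,.5]);u=-h*.5+np.array([0,0,np.cos(np.pi/6)])
    y,z=s*n,-u; return np.column_stack([np.cross(y,z),y,z]),u,n
C1=np.array([.4762,.2670,.080]);R1,u1,n1=frame(np.radians(90.7),-1)
C2=np.array([.401,-.2297,.080]);R2,u2,n2=frame(np.radians(-97),1)
def go(P,Rt):
    s=ctrl.sense(); r=(R.from_matrix(Rt)*R.from_rotvec(s["tcp_rot"]).inv()).as_rotvec()
    a=np.degrees(r)/5; d=(P-s["position"])/.025
    print("t",round(s["time"],2),"pos",s["position"].round(4),"F",s["contact_force"].round(1),"w",s["gripper_width"].round(4),"q",s["qpos"].round(2))
    print("total turn units",a.round(2),"shift units",d.round(2))
E
python3 -c "
from h import *
print(u1,u2)
go(C1+.15*u1,R1)"
```

```text
[ 0.0061085  -0.49996268  0.8660254 ] [0.06093467 0.49627308 0.8660254 ]Traceback (most recent call last):
  File "<string>", line 4, in <module>
    go(C1+.15*u1,R1)
    ~~^^^^^^^^^^^^^^
  File "h.py", line 26, in go
    print("t",round(s["time"],2),"pos",s["position"].round(4),"F",s["contact_force"].round(1),"w",s["gripper_width"].round(4),"q",s["qpos"].round(2))
                                                                                                  ^^^^^^^^^^^^^^^^^^^^^^^^
AttributeError: 'float' object has no attribute 'round'
```

```bash
sed -i 's/s\["gripper_width"\].round(4)/round(s["gripper_width"],4)/' h.py
python3 -c "
from h import *
go(C1+.15*u1,R1)"
```

```text
t 7.28 pos [0.4569 0.2074 0.3275] F [-0.6  0.3  0. ] w 0.0599 q [-0.06  0.16 -0.49  1.82  0.09  1.18 -1.77]
total turn units [ 5.96  1.18 -4.06] shift units [ 0.81 -0.62 -4.7 ]
```

Call:
send_rows(series=[[0.74,0.15,-0.5,0.1,-0.08,-0.4,44],[0.74,0.15,-0.5,0.1,-0.08,-0.6,44],[0.74,0.15,-0.5,0.1,-0.08,-0.6,44],[0.74,0.15,-0.5,0.1,-0.08,-0.6,44],[0.74,0.15,-0.5,0.1,-0.08,-0.6,44],[0.74,0.15,-0.5,0.1,-0.08,-0.6,44],[0.74,0.15,-0.5,0.1,-0.08,-0.6,44],[0.74,0.15,-0.5,0.1,-0.08,-0.6,44]])

```text
time: 7.95
position: [0.4775, 0.1906, 0.2119]
tcp_rot: [-2.618, -0.019, 0.004]
contact_force: [0.1, 0.4, 0.2]
gripper_width: 0.044
grip_force: 0.0
```

Call:
send_rows(series=[[0,0,0,0,0,0,44],[0,0,0,0,0,0,44],[0,0,0,0,0,0,44]])

```text
time: 8.2
position: [0.4771, 0.1925, 0.2131]
tcp_rot: [-2.621, -0.027, 0.005]
contact_force: [-0.5, 0.5, -0.3]
gripper_width: 0.0441
grip_force: 0.0
```

```bash
python3 -c "
from h import *
p,E=rep('wrist',['dish_1_centre'])
K=np.array(p['mtx']);im=p['pixels'].copy()
th=np.linspace(0,2*np.pi,60)
x=np.cross(n1,u1)
for o in (.008,-.008):
    for a in th:
        c=E[:3,:3].T@(C1+o*n1+.03*(np.cos(a)*u1+np.sin(a)*x)-E[:3,3]);v=K@c/c[2];cv2.circle(im,(int(v[0]),int(v[1])),1,(0,255,0) if o>0 else (255,0,255),-1)
cv2.imwrite('pics/w6.png',im)
go(C1-.002*u1,R1)"
```

```text
wrist call dish_1_centre [0.4772 0.2637 0.0797] 0.92
wrist call dish_1_centre [0.5852 0.3122 0.0077] 0.57
t 8.3 pos [0.4771 0.1934 0.2135] F [-0.1  0.8  0.2] w 0.0439 q [ 0.27  0.31 -0.48  2.03 -0.53  0.81 -1.37]
total turn units [ 0.03  0.03 -0.11] shift units [-0.04  2.98 -5.41]
```

View pics/w6.png

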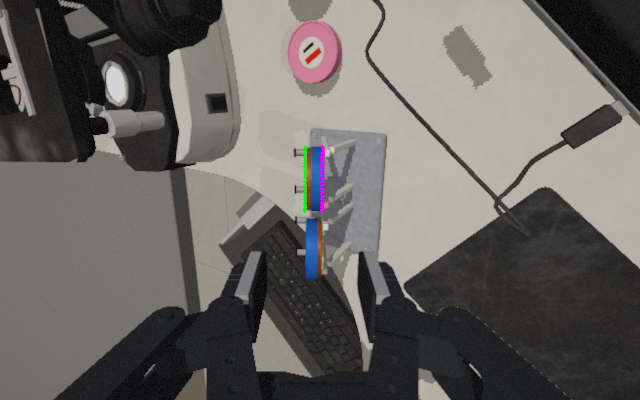

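Call:
send_rows(series=[[0,0,-0.1,0,0.36,-0.68,44],[0,0,0,0,0.36,-0.68,44],[0,0,0,0,0.36,-0.68,44],[0,0,0,0,0.36,-0.68,44],[0,0,0,0,0.36,-0.68,44],[0,0,0,0,0.36,-0.68,44],[0,0,0,0,0.36,-0.68,44],[0,0,0,0,0.37,-0.65,44]])

```text
time: 8.97
position: [0.477, 0.2664, 0.0771]
tcp_rot: [-2.62, -0.018, 0.002]
contact_force: [0.4, 0.2, -0.9]
gripper_width: 0.0438
grip_force: 0.0
```

Call:
send_rows(series=[[0,0,0,0,0,0,44],[0,0,0,0,0,0,44]])

```text
time: 9.13
position: [0.4761, 0.266, 0.0772]
tcp_rot: [-2.619, -0.018, 0.005]
contact_force: [0.5, 0.6, 0.1]
gripper_width: 0.0438
grip_force: 0.0
```

```bash
python3 -c "
from h import *
p,E=shot('wrist')
cv2.imwrite('pics/w7.png',p['pixels'])
go(C1-.002*u1-[0,.0015,0],R1)"
```

```text
t 9.18 pos [0.4769 0.2654 0.0777] F [ 0.5 -1.   0.5] w 0.0441 q [ 0.12  0.58 -0.51  2.08 -0.55  0.45 -1.36]
total turn units [0.02 0.01 0.  ] shift units [-0.03  0.05  0.02]
```

View pics/w7.png

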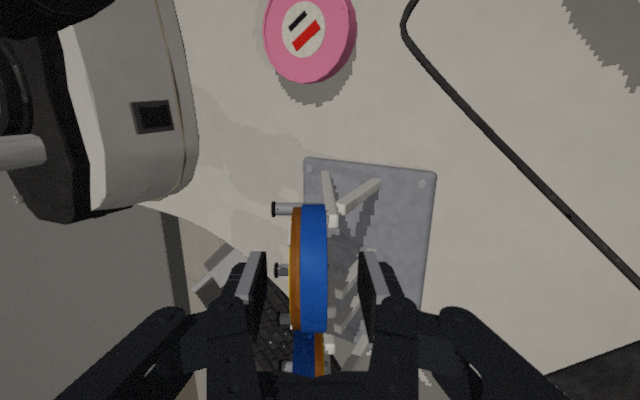

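Call:
send_rows(series=[[0,0,0,0,0,0,30],[0,0,0,0,0,0,20],[0,0,0,0,0,0,10],[0,0,0,0,0,0,10],[0,0,0,0,0,0,10],[0,0,0,0,0,0,10]], grip_force=40)

```text
time: 9.68
position: [0.4775, 0.2668, 0.0795]
tcp_rot: [-2.617, -0.017, 0.001]
contact_force: [-0.9, 4.3, 9.5]
gripper_width: 0.0151
grip_force: 43.9
```

Call:
send_rows(series=[[0,0,0,0,-0.12,0.2,10],[0,0,0,0,-0.25,0.43,10],[0,0,0,0,-0.35,0.6,10],[0,0,0,0,-0.4,0.7,10],[0,0,0,0,-0.4,0.7,10],[0,0,0,0,-0.4,0.7,10],[0,0,0,0,-0.4,0.7,10],[0,0,0,0,-0.4,0.7,10]])

```text
time: 10.35
position: [0.4765, 0.1957, 0.1965]
tcp_rot: [-2.621, -0.014, 0.003]
contact_force: [0.3, -1.0, 0.1]
gripper_width: 0.0151
grip_force: 42.9
```

Call:
send_rows(series=[[0,0,0,0,-0.2,0.9,10],[0,0,0,0,-0.1,0.9,10],[0,0,0,0,0,0.7,10],[0,0,0,0,0,0.2,10],[0,0,0,0,0,0,10]])

```text
time: 10.77
position: [0.4772, 0.189, 0.2641]
tcp_rot: [-2.621, -0.015, -0.001]
contact_force: [-0.6, 0.2, 0.1]
gripper_width: 0.0155
grip_force: 42.9
```

```bash
python3 -c "
from h import *
for n in ('scene','side','wrist'): rep(n,['dish_1_centre'])
print(ctrl.sense()['grip_force'])
go(C2+.12*u2,R2)"
```

```text
scene call dish_1_centre [0.5893 0.3089 0.0096] 0.75
scene call dish_1_centre [0.4774 0.1901 0.2637] 0.6
side call dish_1_centre [0.4718 0.1899 0.2643] 0.87
side call dish_1_centre [0.5945 0.3094 0.0123] 0.87
wrist call dish_1_centre [0.5871 0.3114 0.0098] 0.97
wrist call dish_1_centre [0.4775 0.1842 0.2605] 0.93
42.859039306640625
t 11.07 pos [0.4758 0.1892 0.2613] F [ 0.8 -0.3 -0.7] w 0.0153 q [ 0.28  0.24 -0.48  1.99 -0.52  0.91 -1.42]
total turn units [-11.97   0.64  -1.37] shift units [ -2.7  -14.38  -3.1 ]
```

Call:
send_rows(series=[[-0.5,0,-0.05,0,-0.5,0.1,10],[-0.77,0.04,-0.09,-0.1,-0.9,0,10],[-0.77,0.04,-0.09,-0.1,-0.9,0,10],[-0.77,0.04,-0.09,-0.1,-0.9,0,10],[-0.77,0.04,-0.09,-0.1,-0.9,0,10],[-0.77,0.04,-0.09,-0.1,-0.9,0,10],[-0.77,0.04,-0.09,-0.1,-0.9,0,10],[-0.77,0.04,-0.09,-0.1,-0.9,0,10]])

```text
time: 11.73
position: [0.4586, 0.0183, 0.2645]
tcp_rot: [-3.136, 0.084, 0.024]
contact_force: [0.6, 1.1, -0.9]
gripper_width: 0.015
grip_force: 42.8
```

Call:
send_rows(series=[[-0.77,0.04,-0.09,-0.2,-0.9,0,10],[-0.77,0.04,-0.09,-0.2,-0.9,0,10],[-0.77,0.04,-0.09,-0.2,-0.9,0,10],[-0.77,0.04,-0.09,-0.3,-0.9,0,10],[-0.77,0.04,-0.09,-0.3,-0.9,0,10],[-0.77,0.04,-0.09,-0.3,-0.9,0,10],[-0.77,0.04,-0.09,-0.3,-0.9,0,10],[0,0,0,0,0,0,10]])

```text
time: 12.4
position: [0.4116, -0.1398, 0.2633]
tcp_rot: [2.672, -0.152, -0.042]
contact_force: [-0.7, -0.5, -0.8]
gripper_width: 0.0155
grip_force: 42.8
```

```bash
python3 -c "
from h import *
print(ctrl.sense()['grip_force'])
go(C2+.12*u2,R2)"
```

```text
42.81083822250366
t 12.4 pos [ 0.4116 -0.1398  0.2633] F [-0.7 -0.5 -0.8] w 0.0155 q [ 0.17  0.11 -0.27  2.1   0.55  1.11 -2.07]
total turn units [-0.66  0.03 -0.09] shift units [-0.13 -1.22 -3.18]
```

Call:
send_rows(series=[[-0.2,0,-0.02,0,-0.2,-0.3,10],[-0.2,0,-0.03,-0.03,-0.3,-0.6,10],[-0.26,0.03,-0.04,-0.03,-0.3,-0.7,10],[0,0,0,-0.03,-0.2,-0.7,10],[0,0,0,-0.03,-0.2,-0.6,10],[0,0,0,0,0,-0.3,10],[0,0,0,0,0,0,10],[0,0,0,0,0,0,10]])

```text
time: 13.07
position: [0.4113, -0.1676, 0.1848]
tcp_rot: [2.617, -0.158, -0.037]
contact_force: [-1.0, 0.2, -0.7]
gripper_width: 0.015
grip_force: 42.8
```

```bash
python3 -c "
from h import *
for i in range(2):
  for n in ('scene','side','wrist'): rep(n,['dish_1_centre','stand_seat'])
s=[ctrl.sense()['position'] for i in range(3)];print(s)
go(C2+.12*u2,R2)"
```

```text
scene call dish_1_centre [0.5916 0.3097 0.0097] 0.67
scene call dish_1_centre [ 0.4102 -0.1671  0.185 ] 0.66
scene call stand_seat [ 0.4037 -0.2257  0.08  ] 0.62
scene call stand_seat [ 0.3328 -0.2555 -0.0014] 0.34
side call dish_1_centre [0.5903 0.3104 0.0088] 0.81
side call stand_seat [ 0.4042 -0.2336  0.0795] 0.96
side call stand_seat [ 0.4402  0.2593 -0.0018] 0.58
wrist call dish_1_centre [ 0.415  -0.1716  0.1875] 0.71
wrist call stand_seat [ 0.3997 -0.2254  0.0798] 0.84
scene call dish_1_centre [0.5889 0.3117 0.0112] 0.93
scene call dish_1_centre [ 0.4119 -0.1652  0.1851] 0.77
scene call stand_seat [ 0.4063 -0.2264  0.0797] 0.83
side call dish_1_centre [0.5904 0.3086 0.0081] 0.69
side call dish_1_centre [ 0.4056 -0.164   0.1885] 0.53
side call stand_seat [ 0.4009 -0.2293  0.077 ] 0.9
wrist call dish_1_centre [ 0.4101 -0.1708  0.1841] 0.58
wrist call stand_seat [ 0.4012 -0.2268  0.0772] 0.86
[array([ 0.41086963, -0.16829023,  0.18486366]), array([ 0.41086963, -0.16829023,  0.18486366]), array([ 0.41086963, -0.16829023,  0.18486366])]
t 13.97 pos [ 0.4109 -0.1683  0.1849] F [-0.3 -0.5 -0.6] w 0.0152 q [ 0.16  0.24 -0.23  2.19  0.72  0.96 -2.25]
total turn units [-0.02  0.05 -0.02] shift units [-0.1  -0.07 -0.04]
```

Call:
send_rows(series=[[0,0,0,-0.06,-0.27,-0.35,10],[0,0,0,-0.04,-0.29,-0.5,10],[0,0,0,-0.04,-0.29,-0.5,10],[0,0,0,-0.04,-0.29,-0.5,10],[0,0,0,-0.04,-0.29,-0.5,10],[0,0,0,-0.04,-0.29,-0.5,10],[0,0,0,-0.03,-0.23,-0.42,10],[0,0,0,-0.03,-0.23,-0.42,10]])

```text
time: 14.63
position: [0.4022, -0.2235, 0.0914]
tcp_rot: [2.616, -0.16, -0.038]
contact_force: [0.4, 0.2, 0.3]
gripper_width: 0.0152
grip_force: 42.8
```

Call:
send_rows(series=[[0,0,0,0,0,0,10],[0,0,0,0,0,0,10]])

```text
time: 14.8
position: [0.4021, -0.2231, 0.0919]
tcp_rot: [2.616, -0.16, -0.039]
contact_force: [0.2, -0.3, 0.0]
gripper_width: 0.0152
grip_force: 42.8
```

```bash
python3 -c "
from h import *
for i in range(2):
  for n in ('scene','side','wrist'): rep(n,['dish_1_centre','stand_seat'])
go(C2-.002*u2+[.001,0,0],R2)"
```

```text
scene call dish_1_centre [0.5928 0.3108 0.0086] 0.86
scene call dish_1_centre [ 0.4006 -0.2237  0.0915] 0.53
scene call stand_seat [ 0.4041 -0.2278  0.0801] 0.88
side call dish_1_centre [0.5919 0.3088 0.008 ] 0.93
side call dish_1_centre [ 0.4015 -0.2197  0.0974] 0.48
side call stand_seat [ 0.4009 -0.2301  0.0794] 0.57
wrist call dish_1_centre [ 0.4037 -0.226   0.0967] 0.94
scene call dish_1_centre [0.5875 0.3104 0.01  ] 0.89
scene call dish_1_centre [ 0.3975 -0.2216  0.0913] 0.69
scene call stand_seat [ 0.403  -0.2299  0.0786] 0.57
side call dish_1_centre [0.5903 0.3113 0.008 ] 0.93
side call dish_1_centre [ 0.3998 -0.2201  0.0918] 0.54
side call stand_seat [ 0.4031 -0.2297  0.0784] 0.74
wrist call dish_1_centre [ 0.4009 -0.2247  0.0936] 0.6
t 15.7 pos [ 0.4029 -0.2228  0.0926] F [-0.8  0.3 -0. ] w 0.0156 q [ 0.2   0.42 -0.14  2.25  0.93  0.75 -2.4 ]
total turn units [-0.02  0.05 -0.02] shift units [-0.04 -0.32 -0.57]
```

Call:
send_rows(series=[[0,0,0,-0.01,-0.08,-0.14,10],[0,0,0,-0.01,-0.08,-0.14,10],[0,0,0,-0.01,-0.06,-0.1,10],[0,0,0,0,0,0,10]])

```text
time: 16.03
position: [0.4015, -0.2287, 0.0825]
tcp_rot: [2.616, -0.16, -0.038]
contact_force: [-0.4, 0.0, -1.0]
gripper_width: 0.0156
grip_force: 42.8
```

Call:
send_rows(series=[[0,0,0,0,-0.02,-0.04,10],[0,0,0,0,-0.02,-0.04,10],[0,0,0,0,0,0,10],[0,0,0,0,0,0,10]])

```text
time: 16.37
position: [0.4022, -0.2292, 0.0811]
tcp_rot: [2.616, -0.159, -0.036]
contact_force: [0.3, -0.3, -0.4]
gripper_width: 0.0151
grip_force: 42.8
```

Keep creeping until the pins push back.

Call:
send_rows(series=[[0,0,0,0,-0.02,-0.04,10],[0,0,0,0,-0.02,-0.04,10],[0,0,0,0,0,0,10]])

```text
time: 16.62
position: [0.403, -0.2299, 0.0798]
tcp_rot: [2.616, -0.159, -0.034]
contact_force: [-0.8, 3.1, 6.8]
gripper_width: 0.0153
grip_force: 44.1
```

Call:
send_rows(series=[[0,0,0,0,-0.02,-0.04,10],[0,0,0,0,0,0,10],[0,0,0,0,0,0,10]])

```text
time: 16.87
position: [0.4031, -0.23, 0.0796]
tcp_rot: [2.615, -0.159, -0.034]
contact_force: [-3.2, 8.8, 16.5]
gripper_width: 0.0155
grip_force: 45.8
```

Call:
send_rows(series=[[0,0,0,0,-0.02,-0.04,10],[0,0,0,0,0,0,10],[0,0,0,0,0,0,10]])

```text
time: 17.12
position: [0.4032, -0.23, 0.0794]
tcp_rot: [2.614, -0.158, -0.033]
contact_force: [-5.9, 14.5, 29.0]
gripper_width: 0.0154
grip_force: 47.6
```

```bash
python3 -c "
from h import *
for n in ('scene','side','wrist'): rep(n,['dish_1_centre','stand_seat'])
go(C2-.002*u2+[.001,0,0],R2)"
```

```text
scene call dish_1_centre [0.5892 0.3117 0.01  ] 0.59
scene call dish_1_centre [ 0.4024 -0.2281  0.0792] 0.43
scene call stand_seat [0.4074 0.2654 0.0772] 0.73
scene call stand_seat [ 0.4045 -0.2269  0.0797] 0.7
side call dish_1_centre [0.5915 0.3096 0.0102] 0.73
side call dish_1_centre [0.4015 0.2667 0.0801] 0.68
side call dish_1_centre [ 0.4004 -0.2254  0.0813] 0.64
side call stand_seat [ 0.4015 -0.231   0.0812] 0.87
wrist call dish_1_centre [ 0.4014 -0.2344  0.0795] 0.87
t 17.57 pos [ 0.4032 -0.23    0.0794] F [-5.4 13.8 28.3] w 0.0151 q [ 0.2   0.45 -0.12  2.25  0.97  0.72 -2.44]
total turn units [ 0.    0.08 -0.03] shift units [-0.05 -0.03 -0.05]
```

Call:
send_rows(series=[[0,0,0,-0.04,0.04,0.07,10],[0,0,0,0,0,0,10],[0,0,0,0,0,0,10]], grip_force=20)

```text
time: 17.82
position: [0.4029, -0.2297, 0.0797]
tcp_rot: [2.617, -0.158, -0.032]
contact_force: [0.8, 4.7, 8.2]
gripper_width: 0.0153
grip_force: 44.1
```

Light contact with the pins; open slowly.

Call:
send_rows(series=[[0,0,0,0,0,0,16],[0,0,0,0,0,0,17],[0,0,0,0,0,0,18],[0,0,0,0,0,0,20],[0,0,0,0,0,0,22],[0,0,0,0,0,0,25],[0,0,0,0,0,0,30],[0,0,0,0,0,0,36]])

```text
time: 18.48
position: [0.401, -0.2303, 0.0788]
tcp_rot: [2.616, -0.16, -0.037]
contact_force: [-0.2, -0.8, -0.2]
gripper_width: 0.0362
grip_force: 0.0
```

```bash
python3 -c "
from h import *
for n in ('scene','side','wrist'): rep(n,['dish_1_centre'])
go(C2-.002*u2+[.001,0,0],R2)"
```

```text
scene call dish_1_centre [0.591  0.3096 0.0091] 0.71
scene call dish_1_centre [ 0.4023 -0.2311  0.0795] 0.67
side call dish_1_centre [0.5944 0.3127 0.0104] 0.7
side call dish_1_centre [ 0.3988 -0.2255  0.0815] 0.54
wrist call dish_1_centre [ 0.4011 -0.2313  0.0785] 0.97
t 18.78 pos [ 0.4012 -0.2303  0.0789] F [ 0.4 -0.8 -0.2] w 0.0359 q [ 0.2   0.44 -0.12  2.25  0.97  0.72 -2.43]
total turn units [-0.02  0.05 -0.02] shift units [ 0.03 -0.02 -0.03]
```

Call:
send_rows(series=[[0,0,0,0.01,0.1,0.17,42],[0,0,0,0.02,0.2,0.35,42],[0,0,0,0.04,0.35,0.6,42],[0,0,0,0.04,0.35,0.6,42],[0,0,0,0.04,0.35,0.6,42],[0,0,0,0.04,0.35,0.6,42],[0,0,0,0.04,0.35,0.6,42],[0,0,0,0.04,0.35,0.6,42]])

```text
time: 19.45
position: [0.4079, -0.1692, 0.1834]
tcp_rot: [2.617, -0.159, -0.035]
contact_force: [0.9, -0.7, 0.2]
gripper_width: 0.0422
grip_force: 0.0
```

Call:
send_rows(series=[[0,0,0,0,0.4,0.6,42],[0,0,0,0,0.3,0.4,42],[0,0,0,0,0,0,42],[0,0,0,0,0,0,42]])

```text
time: 19.78
position: [0.4082, -0.1524, 0.2077]
tcp_rot: [2.617, -0.159, -0.033]
contact_force: [0.2, -0.3, 0.3]
gripper_width: 0.0417
grip_force: 0.0
```

```bash
python3 -c "
from h import *
for n in ('scene','side','wrist'):
  p,E=rep(n,['dish_1_centre','stand_seat','jar_red','coverslips'])
  # rim overlay check: colour at the expected upper-face ring vs. amber
  K=np.array(p['mtx']);hsv=cv2.cvtColor(p['pixels'],cv2.COLOR_BGR2HSV)
  for o in (.0085,.004,-.004):
    L=[]
    for a in np.linspace(0,2*np.pi,8,endpoint=False):
      r=.022 if o>.008 else .030
      c=E[:3,:3].T@(np.array([.402,-.2297,.08])+o*n2+r*(np.cos(a)*u2+np.sin(a)*np.cross(n2,u2))-E[:3,3]);v=K@c/c[2]
      i,j=int(round(v[1])),int(round(v[0])); L.append(tuple(int(t) for t in hsv[i,j]) if 0<=i<400 and 0<=j<640 else None)
    print(o,L)
go(C2+.15*u2,R2)"
```

```text
scene call dish_1_centre [0.5945 0.3103 0.0097] 0.76
scene call dish_1_centre [ 0.4002 -0.228   0.082 ] 0.61
scene call stand_seat [ 0.404  -0.2266  0.0791] 0.85
scene call jar_red [ 0.5826 -0.262  -0.0039] 0.56
scene call coverslips [0.7156 0.3084 0.003 ] 0.75
scene call coverslips [ 0.3324 -0.2572 -0.003 ] 0.59
0.0085 [(125, 8, 183), (23, 38, 154), (37, 11, 218), (107, 225, 135), (107, 227, 147), (109, 209, 179), (108, 206, 222), (108, 209, 173)]
0.004 [(108, 210, 220), (107, 226, 156), (109, 215, 128), (103, 17, 137), (14, 193, 94), (18, 212, 129), (108, 206, 212), (108, 217, 217)]
-0.004 [(110, 176, 185), (111, 164, 135), (108, 208, 120), (30, 10, 134), (103, 81, 22), (26, 255, 120), (21, 236, 110), (141, 56, 73)]
side call dish_1_centre [0.5911 0.3108 0.0107] 0.91
side call dish_1_centre [ 0.4016 -0.2254  0.0789] 0.44
side call stand_seat [ 0.4017 -0.2318  0.0778] 0.95
side call stand_seat [ 0.4435  0.2614 -0.0006] 0.33
side call jar_red [ 5.799e-01 -2.670e-01 -5.000e-04] 0.57
side call jar_red [ 0.4017 -0.2268  0.0836] 0.52
side call coverslips [ 0.3383 -0.2564  0.0006] 0.57
0.
[... 458 characters left out ...]
.64
wrist call stand_seat [ 0.3998 -0.2278  0.0787] 0.68
wrist call coverslips [ 0.3335 -0.2568 -0.0008] 0.67
0.0085 [(117, 16, 158), (18, 20, 195), (129, 11, 169), (110, 97, 166), (109, 107, 177), (109, 102, 170), (0, 0, 137), (114, 7, 177)]
0.004 [(108, 190, 173), (108, 205, 113), (107, 234, 107), (108, 203, 162), (107, 191, 184), (107, 205, 163), (109, 165, 148), (107, 206, 173)]
-0.004 [(130, 87, 123), (123, 97, 87), (122, 27, 121), (132, 81, 113), (149, 44, 117), (157, 57, 94), (125, 20, 152), (154, 55, 102)]
t 20.53 pos [ 0.4079 -0.1528  0.2069] F [ 0.1 -0.2  0.2] w 0.0419 q [ 0.15  0.2  -0.26  2.17  0.67  1.01 -2.23]
total turn units [-0.02  0.05 -0.02] shift units [ 0.09 -0.1   0.12]
```

```bash
python3 -c "
from h import *
print(ctrl.sign_off())"
```

```text
the job is handed in; nothing more can be done
None
```

The upside-down dish was turned over and handed in: released in the inspection stand, lid up, with its measured centre within about 6 mm of the seat's. Early on, the wrist force read about 62 N when the gripper hit the partition, which may break the 40 N limit, and I viewed 11 pictures instead of 10.

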